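# Pack out the pellet die with spacer plates

### The job

Pack the pellet die tight in its cradle: lower spacer plates on edge, one at a time, into the gap between the fixed stop and the sprung carriage that holds the die, and push each fully down to the floor of the gap, square and centred. Go on until the gap is snug, which takes two plates, any two of the three; leave the spare plate standing where it is.

Things in the scene. Friction and masses are not known exactly. Their poses are not given: they have to be found in the camera images.
- cradle: fixed aluminium cradle, base 84 mm (x) by 136 (y), 8 thick. Origin on the worktop under the middle of the fixed stop's inner face. Stop: 70 mm wide wall, y 0 to +14, 46 high. Gap: y 0 to -36, floor 8 mm up, open above and at its x ends. Its far wall, at y -36, is a sprung carriage with the pellet die (38 mm across, top 72 mm up, at y -69); it yields up to 12 mm toward -y (3 N + 0.3 N/mm)
- spacer_1: one of three loose, alike dark steel spacer plates standing on edge; origin: centre of underside. Body 60 mm long (x), 20 thick (y), 40 high, long edges bevelled 4 mm above and below (flat underside 12 wide). On top a middle grip tab, 24 mm (x) by 12 (y), 40 to 70 mm above the underside: grip across the 24 mm from above. Same either way round; 120 g
- spacer_2: second spacer plate, same as spacer_1. Two plates in the cradle's gap push its carriage back 4 mm and are snug: centres at cradle y -10 and -30 mm, x 0, their length along cradle x, undersides on the gap floor, 8 mm above the worktop. The second plate needs a push of about 5 to 15 N. Put the first close to the stop, so that the second finds room
- spacer_3: third spacer plate, same as spacer_1. Any two serve; a third does not fit. The gap's walls flare outward toward their top, 46 mm above the worktop: the stop's by 6 mm from 34 mm up, the carriage's by 8 mm from 30 mm up
Not all that is in view belongs to the job. Leave any green look-alike of the spacer_2 alone. What is shaped like the spacer_1 but blue is not meant.

How it is judged:
On the way:
1. one spacer plate stands on the floor of the gap while the other two are still away from the cradle ((((z of spacer_1 in the frame of cradle between 0.003 and 0.013 m and x of spacer_1 in the frame of cradle between -0.015 and 0.015 m and y of spacer_1 in the frame of cradle between -0.045 and -0.003 m and angle between spacer_1's own z axis and vertical below 0.15 rad and angle between the x axis of spacer_1 and the x axis of cradle, either way round below 0.18 rad and linear speed of spacer_1 below 0.02 m/s) and horizontal distance between each of spacer_2, spacer_3 and cradle above 0.085 m) or ((z of spacer_2 in the frame of cradle between 0.003 and 0.013 m and x of spacer_2 in the frame of cradle between -0.015 and 0.015 m and y of spacer_2 in the frame of cradle between -0.045 and -0.003 m and angle between spacer_2's own z axis and vertical below 0.15 rad and angle between the x axis of spacer_2 and the x axis of cradle, either way round below 0.18 rad and linear speed of spacer_2 below 0.02 m/s) and horizontal distance between each of spacer_1, spacer_3 and cradle above 0.085 m) or ((z of spacer_3 in the frame of cradle between 0.003 and 0.013 m and x of spacer_3 in the frame of cradle between -0.015 and 0.015 m and y of spacer_3 in the frame of cradle between -0.045 and -0.003 m and angle between spacer_3's own z axis and vertical below 0.15 rad and angle between the x axis of spacer_3 and the x axis of cradle, either way round below 0.18 rad and linear speed of spacer_3 below 0.02 m/s) and horizontal distance between each of spacer_1, spacer_2 and cradle above 0.085 m))), for 0.2 s.
At the end, for the whole second after the job is handed in: Two spacer plates stand in the gap, each with its underside within 5 mm of the gap's floor, upright within 8 degrees, its length within 10 degrees of the gap's, centred along the gap within 15 mm, and at rest; the third stands upright within 30 mm of where it began ((((z of spacer_2 in the frame of cradle between 0.003 and 0.013 m and x of spacer_2 in the frame of cradle between -0.015 and 0.015 m and y of spacer_2 in the frame of cradle between -0.045 and -0.003 m and angle between spacer_2's own z axis and vertical below 0.15 rad and angle between the x axis of spacer_2 and the x axis of cradle, either way round below 0.18 rad and linear speed of spacer_2 below 0.02 m/s) and (z of spacer_3 in the frame of cradle between 0.003 and 0.013 m and x of spacer_3 in the frame of cradle between -0.015 and 0.015 m and y of spacer_3 in the frame of cradle between -0.045 and -0.003 m and angle between spacer_3's own z axis and vertical below 0.15 rad and angle between the x axis of spacer_3 and the x axis of cradle, either way round below 0.18 rad and linear speed of spacer_3 below 0.02 m/s) and distance of spacer_1 from where it was at the start of the episode below 0.03 m and angle between spacer_1's own z axis and vertical below 0.15 rad) or ((z of spacer_1 in the frame of cradle between 0.003 and 0.013 m and x of spacer_1 in the frame of cradle between -0.015 and 0.015 m and y of spacer_1 in the frame of cradle between -0.045 and -0.003 m and angle between spacer_1's own z axis and vertical below 0.15 rad and angle between the x axis of spacer_1 and the x axis of cradle, either way round below 0.18 rad and linear speed of spacer_1 below 0.02 m/s) and (z of spacer_3 in the frame of cradle between 0.003 and 0.013 m and x of spacer_3 in the frame of cradle between -0.015 and 0.015 m and y of spacer_3 in the frame of cradle between -0.045 and -0.003 m and angle between spacer_3's own z axis and vertical below 0.15 rad and angle between the x axis of spacer_3 and the x axis of cradle, either way round below 0.18 rad and linear speed of spacer_3 below 0.02 m/s) and distance of spacer_2 from where it was at the start of the episode below 0.03 m and angle between spacer_2's own z axis and vertical below 0.15 rad) or ((z of spacer_1 in the frame of cradle between 0.003 and 0.013 m and x of spacer_1 in the frame of cradle between -0.015 and 0.015 m and y of spacer_1 in the frame of cradle between -0.045 and -0.003 m and angle between spacer_1's own z axis and vertical below 0.15 rad and angle between the x axis of spacer_1 and the x axis of cradle, either way round below 0.18 rad and linear speed of spacer_1 below 0.02 m/s) and (z of spacer_2 in the frame of cradle between 0.003 and 0.013 m and x of spacer_2 in the frame of cradle between -0.015 and 0.015 m and y of spacer_2 in the frame of cradle between -0.045 and -0.003 m and angle between spacer_2's own z axis and vertical below 0.15 rad and angle between the x axis of spacer_2 and the x axis of cradle, either way round below 0.18 rad and linear speed of spacer_2 below 0.02 m/s) and distance of spacer_3 from where it was at the start of the episode below 0.03 m and angle between spacer_3's own z axis and vertical below 0.15 rad))); the robot touches nothing.
It also fails if it takes over 61 s, if anything falls off the work surface, if the arm or the gripper's body presses on something with over 40 N, if the wrist force passes 120 N, or if a joint passes its speed limit or range.

### The arm

A 7-joint arm with a two-finger parallel gripper is mounted at the origin on a cart in front of the work surface, level with it; the furniture and walls round the work are solid. World frame = base frame: x ahead of the robot, y to its left, z up, the work surface at z = 0. Lengths are in m, angles in rad, forces in N, time in s.
With the tool pointing down it reaches from about 0.425 to 0.875 m from the base axis. Payload 4.7 kg.
Tool frame: the origin (TCP) lies where the fingers leave the gripper's body, on its centre line; the fingertips stand 73 mm ahead of it and the grasp point (between the pads) lies 54 mm ahead of it (r.grip_depth is the distance from the TCP to the grasp point, in m); z points along the fingers, y is the line along which they close (so a half turn about z gives the same grasp; the last joint's range is limited). The gripper opens to 85 mm and grips with 20 to 120 N. Pads are 22 mm wide; open, the fingers measure 114 mm over their backs; the gripper's body (76 mm by 85 mm) begins 54 mm behind the grasp point. The pads swing forward as they close: fully open they stand 13 mm farther back than shut.
Start: joints at [1.231, 0.321, -0.07, 1.45, 0.023, 1.371, -0.057], TCP at [0.225, -0.61, 0.304] pointing down, gripper open.
Joint ranges: [-2.86, 2.86], [-0.3, 2.09], [-1.38, 1.24], [0.06, 2.45], [-1.56, 4.7], [0.09, 2.05], [-2.69, 2.69]. Speed limits (rad/s): [2.57, 2.57, 3.14, 3.14, 3.14, 3.14, 3.14].

### API

Orientations are given as a unit quaternion [x, y, z, w].
In Python, from bench import r, vision, job, nets, readout gives the robot as it stands. Calls block until the motion is done:
- r.move_to(position, orientation): joint-space move of the TCP to a pose.
- r.servo_line(position, rot=None, v=0.15, threshold=None): straight line of the TCP; rot=None keeps the orientation; v is the mean speed in m/s. With threshold (N) it stops when the force on the tool has changed by that much, and returns True; else False.
- r.move_j(angles): joint-space move.
- r.open_jaws() and r.close(effort=None): open the fingers fully, or close them until they stop; effort is the grip in N (None keeps the last).
- r.dwell(seconds).
- r.ik(position, orientation): joint angles nearest the present ones, or None.
- vision.camera(name): name is "scene" or "top" or "wrist"; returns the picture (420x560x3 uint8, red, green, blue); there is no depth.
- vision.camera_params(name): a dict with "intrinsics" (3x3 intrinsics, pixels), "R" (3x3) and "t" (3): a world point X has camera coordinates R X + t; the wrist camera has in their place "hand_eye" (4x4, takes a point from camera to tool coordinates, whose origin is the TCP and whose axes are the flange's). Camera axes: x right, y down, z forward; pixel columns grow to the right and rows downward; lengths in m; the calibration is good to about 2 mm. The wrist camera is an equidistant fisheye: a pixel r from the principal point sees the ray r / f radians off the axis. A picture is of the moment at which its call begins: read the wrist's pose just before it. camera_params takes no time and is no camera call.
A pose or a line that the arm cannot do raises r.IKError and nothing moves.
- job.close_job(): hands the job in; it is judged then, once.
Trained networks look in the newest picture that a camera, given by its name, has taken for a name from the list of things; names that differ only in an ending like _2 or _b are one class to them, and where a whole thing is asked for, a point or a joint stands for the part that bears it (a point fixed in the world has none). Each returns a list of dicts, best first, with "p" (0 to 1); they miss things now and then, are a little off and sometimes report something else, mostly with a low value. They report only what shows in the picture. A call takes as long as a camera call. They do not tell look-alikes from the thing itself.
- nets.recognise(camera, target): "box" ([centre column, centre row, width, height] as shares, 0 to 1, of the picture: columns of its width, rows of its height, round what is visible of it).
Readings, each from a call of its own:
- readout.read_time_s(): time.
- readout.read_q(): joint angles.
- readout.read_qvel(): joint speeds.
- readout.read_effort(): joint torques, N m.
- readout.read_eef_pos(): TCP position.
- readout.read_ee_rot(): TCP orientation.
- readout.read_ft_force(): force on the tool from outside, world axes, zero at the start.
- readout.read_wrist_torque(): the same for the moment, N m.
- readout.read_gripper_width(): finger opening in m.
- readout.read_grasp_force(): force on a finger pad.
Only numpy, scipy, OpenCV 4.12 (cv2) and the standard library are available. Lean on these libraries where they do the work, as an engineer would, in place of code of your own. Each camera call takes 0.05 s, during which the arm holds its last target. There are 200 camera calls.

## Working session

There is one attempt and no reset: what is moved stays moved. The work goes in short steps, each a Python script; the robot and the scene stay as the last script left them, time stands still between calls to the robot, and variables do not carry over. Pictures are saved under pics/ and viewed, at most 10 in all, crops included, and the job is handed in when it is done.

```bash
ls; mkdir -p pics; python3 - <<'E'
from bench import r, vision, job, nets, readout
import cv2
for n in ("top","scene"):
    im=vision.camera(n); cv2.imwrite(f"pics/{n}0.png",im[:,:,::-1])
    p=vision.camera_params(n); print(n,p)
    for t in ("spacer_1","cradle"):
        for d in nets.recognise(n,t): 
            b=d["box"];print(t,round(d["p"],2),[round(b[0]*560),round(b[1]*420),round(b[2]*560),round(b[3]*420)])
print(vision.camera_params("wrist"),readout.read_time_s(),readout.read_eef_pos(),readout.read_ee_rot())
E
```

```text
pics
top {'intrinsics': array([[444.82411948,   0.        , 270.92121914],
       [  0.        , 444.82411948, 213.20731456],
       [  0.        ,   0.        ,   1.        ]]), 'R': array([[-0.02554867, -0.99947421,  0.01996419],
       [-0.99851141,  0.02455118, -0.04870537],
       [ 0.04818961, -0.02117883, -0.99861365]]), 't': array([0.15218135, 0.46066768, 0.85401698])}
spacer_1 0.96 [297, 137, 38, 17]
spacer_1 0.81 [185, 206, 17, 39]
spacer_1 0.72 [254, 147, 17, 35]
spacer_1 0.71 [302, 191, 27, 31]
spacer_1 0.59 [264, 276, 26, 31]
spacer_1 0.55 [262, 218, 23, 32]
cradle 0.82 [386, 179, 74, 45]
scene {'intrinsics': array([[401.79517457,   0.        , 283.06651799],
       [  0.        , 401.79517457, 212.74214635],
       [  0.        ,   0.        ,   1.        ]]), 'R': array([[-0.56983975, -0.82169976, -0.00960027],
       [-0.5644857 ,  0.39990128, -0.72210447],
       [ 0.59719223, -0.40606461, -0.69171741]]), 't': array([0.38891071, 0.23183126, 0.64420339])}
spacer_1 0.96 [244, 189, 17, 33]
spacer_1 0.93 [270, 172, 23, 33]
spacer_1 0.86 [216, 244, 29, 36]
spacer_1 0.74 [299, 193, 11, 34]
spacer_1 0.73 [319, 257, 18, 39]
spacer_1 0.69 [284, 221, 31, 34]
cradle 0.61 [349, 170, 64, 42]
{'intrinsics': array([[325.1922621 ,   0.        , 278.84255454],
       [  0.        , 325.1922621 , 205.45815115],
       [  0.        ,   0.        ,   1.        ]]), 'hand_eye': array([[-8.05976765e-04, -9.52576513e-01, -3.04298105e-01,
         7.78458991e-02],
       [ 9.99999675e-01, -7.76354600e-04, -2.18336376e-04,
        -1.26973131e-04],
       [-2.82611300e-05, -3.04298182e-01,  9.52576829e-01,
        -6.97026950e-02],
       [ 0.00000000e+00,  0.00000000e+00,  0.00000000e+00,
         1.00000000e+00]])} 0.3 [ 0.22512391 -0.60963178  0.30357244] [ 9.84391012e-01  1.75995012e-01 -8.91191505e-05 -2.86880360e-04]
```

```bash
python3 - <<'E'
import cv2
a=cv2.imread("pics/top0.png")[110:310,160:440]
cv2.imwrite("pics/top0c.png",cv2.resize(a,(798,570),interpolation=cv2.INTER_CUBIC))
E
```

```text
(no output)
```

View pics/top0c.png

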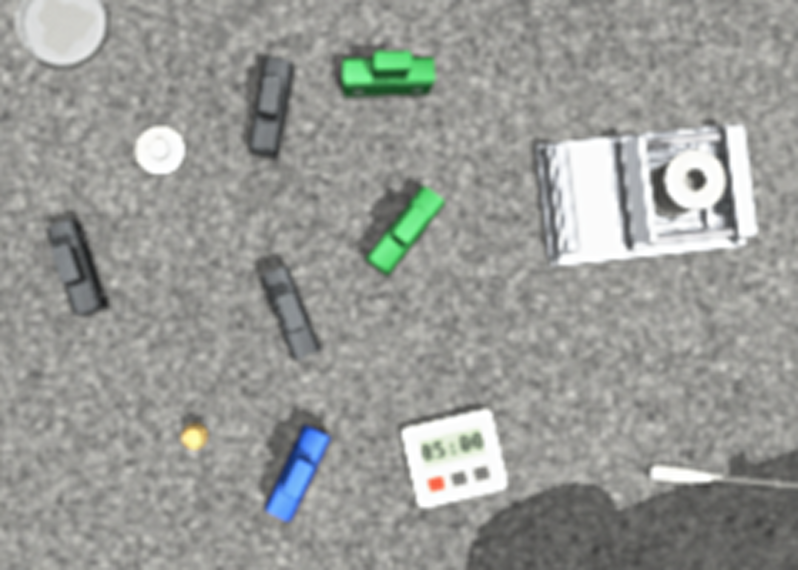

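View pics/scene0.png

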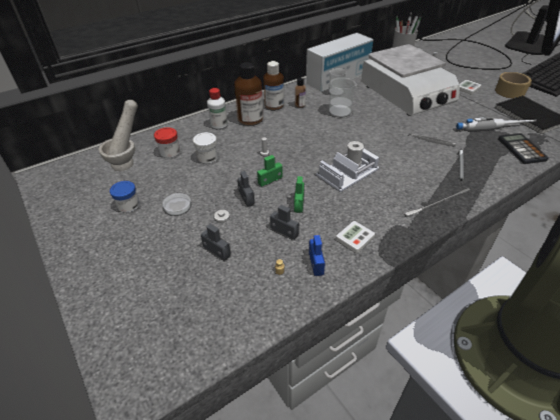

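```bash
cat > h.py <<'E'
from bench import r, vision, job, nets, readout
import numpy as np, cv2
from scipy.spatial.transform import Rotation as Ro
def top_xy(u,v,z,n="top"):
    p=vision.camera_params(n); d=p["R"].T@np.linalg.solve(p["intrinsics"],[u,v,1]); c=-p["R"].T@p["t"]
    return c+d*(z-c[2])/d[2]
def down(yaw): # tool y axis along [cos yaw, sin yaw,0], z down
    y=np.array([np.cos(yaw),np.sin(yaw),0]); z=np.array([0,0,-1.]); return Ro.from_matrix(np.c_[np.cross(y,z),y,z]).as_quat()
def down_near(yaw,pos):
    best=None
    for k in (-1,0,1):
        q=r.ik(pos,down(yaw+k*np.pi))
        if q is not None:
            c=np.abs(np.array(q)-readout.read_q()).max()
            if best is None or c<best[0]: best=(c,down(yaw+k*np.pi),q)
    return best
E
python3 - <<'E'
from h import *
def f(c,z): return top_xy(160+c[0]*280/798,110+c[1]*200/570,z)
for n,a,b,z in (("A",(278,62),(262,155),.04),("B",(62,218),(93,310),.04),("C",(270,260),(307,355),.04)):
    p,q=f(a,z),f(b,z); m=(p+q)/2; print(n,m.round(3),np.hypot(*m[:2]).round(3),np.linalg.norm(p-q).round(3),np.degrees(np.arctan2(*(q-p)[1::-1])).round(1))
for c in ((540,150),(555,262),(742,127),(755,240)): print(f(c,0.02).round(3))
print("die",f((694,180),.072).round(3))
print(-vision.camera_params("top")["R"].T@vision.camera_params("top")["t"])
print(Ro.from_quat(readout.read_ee_rot()).as_matrix().round(3))
E
```

```text
A [0.587 0.169 0.04 ] 0.61 0.063 169.0
B [0.487 0.297 0.04 ] 0.57 0.064 -162.5
C [0.455 0.16  0.04 ] 0.482 0.067 -160.1
[ 0.558 -0.014  0.02 ]
[ 0.482 -0.021  0.02 ]
[ 0.571 -0.153  0.02 ]
[ 0.493 -0.158  0.02 ]
die [ 0.528 -0.101  0.072]
[0.42271522 0.15887848 0.87223182]
[[ 0.938  0.346 -0.   ]
 [ 0.346 -0.938  0.001]
 [-0.    -0.001 -1.   ]]
```

```bash
python3 - <<'E'
from h import *
import pickle
D={}
for n,p,yaw in (("K",(0.525,-0.075,.27),np.radians(5)),("C",(0.455,0.16,.25),np.radians(20)),("A",(0.587,0.169,.25),np.radians(-11))):
    c,o,q=down_near(yaw,p); print(n,c,o.round(2)); r.move_to(p,o); r.dwell(0.2)
    pos,rot=readout.read_eef_pos(),readout.read_ee_rot()
    im=vision.camera("wrist"); D[n]=(pos,rot,im); cv2.imwrite(f"pics/w{n}.png",im[:,:,::-1]); print(pos,readout.read_time_s())
pickle.dump(D,open("D.pkl","wb"))
cv2.imwrite("pics/w3.png",cv2.resize(np.vstack([np.hstack([D["K"][2],D["C"][2]]),np.hstack([D["A"][2],D["A"][2]*0])])[:,:,::-1],(800,600)))
E
```

```text
K 0.6167822351525999 [0.68 0.74 0.   0.  ]
[ 0.5250123  -0.07575227  0.26996056] 2.75
C 0.2527110748474952 [0.57 0.82 0.   0.  ]
[0.45589337 0.15829717 0.25000287] 3.9667
A 0.7097857779798923 [0.77 0.64 0.   0.  ]
[0.58612856 0.16924215 0.25066262] 4.9333
```

View pics/w3.png

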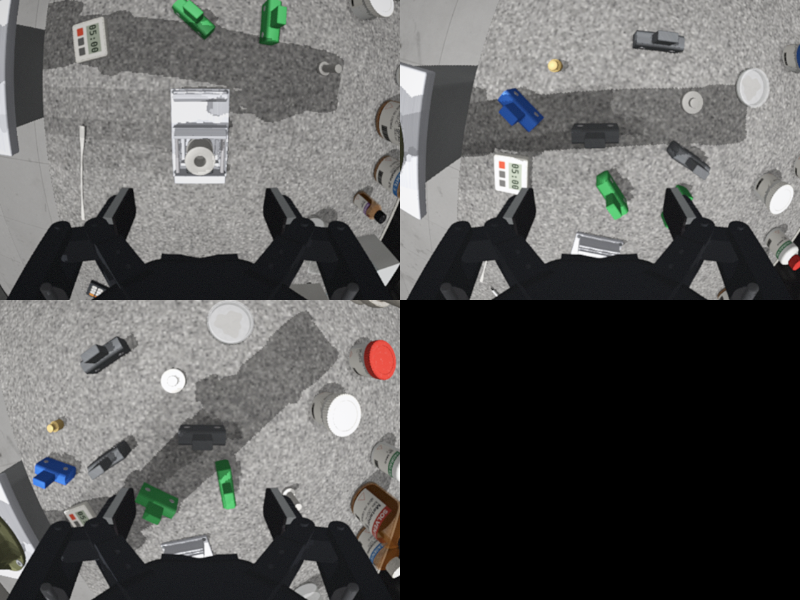

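View pics/wK.png

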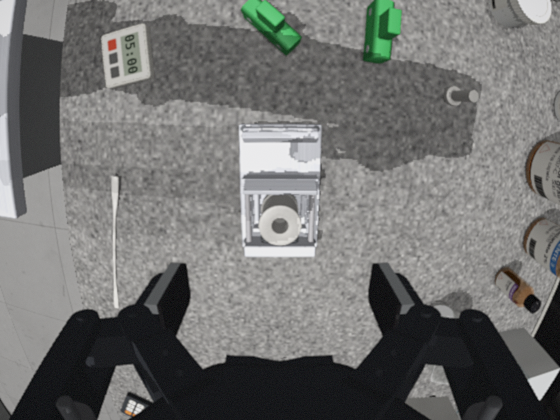

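```bash
python3 - <<'E'
from h import *
import pickle
D=pickle.load(open("D.pkl","rb"))
k=D["K"][2][115:265,225:335]; a=D["A"][2][160:240-0,230:340]; c=D["C"][2][150:230,220:330]
# A in full px ~ (284,192); C ~ (272,187)
k=cv2.resize(k,None,fx=4,fy=4,interpolation=cv2.INTER_CUBIC); a=cv2.resize(a,(352,256),interpolation=cv2.INTER_CUBIC); c=cv2.resize(c,(352,256),interpolation=cv2.INTER_CUBIC)
o=np.zeros((600,800,3),np.uint8); o[:,:440]=k; o[:256,448:]=a; o[300:556,448:]=c
cv2.imwrite("pics/crop1.png",o[:,:,::-1])
E
```

```text
(no output)
```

View pics/crop1.png

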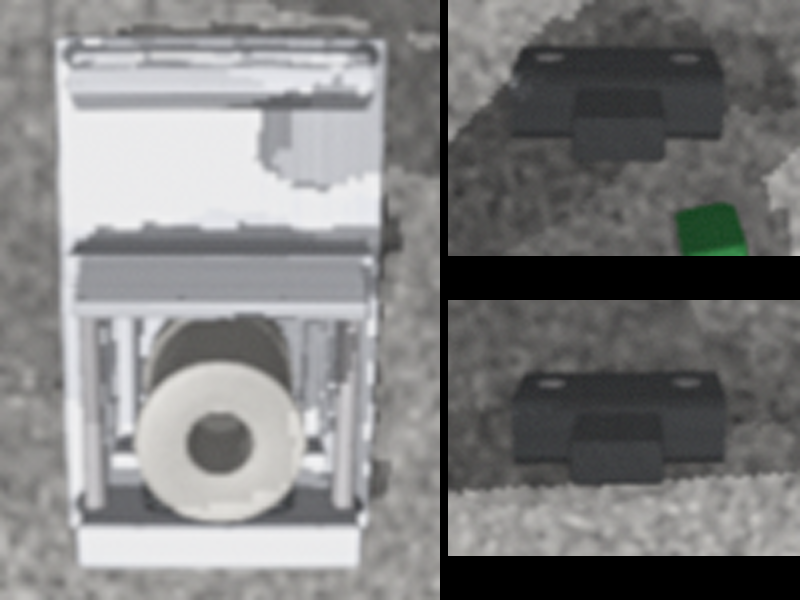

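```bash
cat > fit.py <<'E'
from h import *
import pickle
from scipy.optimize import least_squares
P=vision.camera_params("wrist")
def proj(X,pos,rot):
    T=np.eye(4);T[:3,:3]=Ro.from_quat(rot).as_matrix();T[:3,3]=pos
    M=np.linalg.inv(T@P["hand_eye"]); c=X@M[:3,:3].T+M[:3,3]
    rh=np.hypot(c[:,0],c[:,1]); th=np.arctan2(rh,c[:,2]); K=P["intrinsics"]
    return np.c_[K[0,2]+K[0,0]*th*c[:,0]/rh, K[1,2]+K[1,1]*th*c[:,1]/rh]
def place(M,g):
    c,s=np.cos(g[2]),np.sin(g[2]); M=np.asarray(M,float)/1000
    return np.c_[g[0]+c*M[:,0]-s*M[:,1], g[1]+s*M[:,0]+c*M[:,1], M[:,2]]
def fit(M,uv,pos,rot,g0):
    return least_squares(lambda g:(proj(place(M,g),pos,rot)-uv).ravel(),g0,x_scale=[.01,.01,.1],loss="soft_l1")
PM=[(-30,10,4),(30,10,4),(-30,-10,36),(30,-10,36),(-12,-6,70),(12,-6,70),(-12,6,70),(12,6,70)]
E
python3 - <<'E'
from fit import *
D=pickle.load(open("D.pkl","rb"))
A=np.array([(520,48),(720,48),(511,137),(722,137),(577,160),(665,160),(576,118),(664,118)])
C=np.array([(520,373),(720,373),(513,462),(723,462),(571,482),(662,482),(572,438),(661,438)])
G={}
for n,q,o,g0 in (("A",A,(230,160,0),(.587,.169,-.19)),("C",C,(220,150,300),(.455,.16,.35))):
    uv=np.c_[o[0]+(q[:,0]-448+.5)/3.2-.5, o[1]+(q[:,1]-o[2]+.5)/3.2-.5]
    pos,rot,_=D[n]
    s=fit(PM,uv,pos,rot,g0)
    if 1: print(n,s.x.round(4),(proj(place(PM,s.x),pos,rot)-uv).round(1).tolist()); G[n]=s.x
pos,rot,_=D["K"]
f=lambda q:(np.array(q,float)+.5)/4-.5+[225,115]
# cradle: die top centre, base side edges
def res(g):
    d=(proj(place([(0,-69,72)],g),pos,rot)-f([(220.5,441.5)])).ravel()*3
    e=[]
    for x,p0,p1 in ((-42,(57,40),(72,525)),(42,(387,40),(368,525))):
        L=proj(place([(x,y,8) for y in (15,-90)],g),pos,rot); a,b=f(p0),f(p1); nrm=np.array([b[1]-a[1],a[0]-b[0]]);nrm/=np.linalg.norm(nrm); e+=list((L-a)@nrm)
    return np.r_[d,e]
s=least_squares(res,(.525,-.03,.07),x_scale=[.01,.01,.1]); print("K",s.x,res(s.x).round(2)); G["K"]=s.x
for nm,pt in dict(stop_out_top=(-35,14,46),stop_fl_top=(-35,6,46),stop_in_34=(-35,0,34),stop_in_floor=(-35,0,8),stop_out_r=(35,14,46),carr_floor=(-35,-36,8),carr30=(-35,-36,30),carr46=(-35,-44,46),floor=(-42,-36,8),stopoutbase=(-35,14,8)).items():
    print(nm,((proj(place([pt],s.x),pos,rot)[0]-[225,115]+.5)*4-.5).round())
print([top_xy(*uv,z)[:2].round(4) for uv,z in (((160+694*280/798,110+180*200/570),.072),)], place([(0,-69,72)],s.x))
pickle.dump(G,open("G.pkl","wb"))
E
```

```text
A [ 0.5897  0.1681 -0.1953] [[0.3, -0.8], [-2.0, -0.5], [0.8, 0.1], [0.2, 0.3], [-1.3, 0.7], [0.7, 0.8], [-1.1, -0.4], [1.3, -0.3]]
C [0.4497 0.1589 0.3431] [[1.1, -1.1], [-1.0, -1.1], [0.2, -0.3], [0.2, -0.3], [-0.8, 0.8], [0.5, 0.8], [-1.4, 0.2], [0.9, 0.3]]
K [ 0.52233348 -0.03244327  0.07997918] [ 0.15  0.   -0.12 -0.77  0.01  0.31]
stop_out_top [67. 53.]
stop_fl_top [67. 88.]
stop_in_34 [ 74. 108.]
stop_in_floor [84. 97.]
stop_out_r [378.  55.]
carr_floor [ 87. 234.]
carr30 [ 78. 252.]
carr46 [ 72. 301.]
floor [ 60. 234.]
stopoutbase [84. 42.]
[array([ 0.5284, -0.1013])] [[ 0.52784617 -0.10122271  0.072     ]]
```

```bash
cat >> h.py <<'E'
def line(p,o=None,v=.15,th=None,fix=0):
    p=np.array(p,float); hit=r.servo_line(p,o,v=v,threshold=th)
    for _ in range(fix):
        r.dwell(.15); e=p-readout.read_eef_pos()
        if np.abs(e).max()<.0004: break
        r.servo_line(p+e,o,v=.05)
    return hit
def st(s): print(s,readout.read_eef_pos().round(4) if hasattr(readout.read_eef_pos(),'round') else readout.read_eef_pos(),"F",np.round(readout.read_ft_force(),1),"w",round(readout.read_gripper_width(),4),"g",round(readout.read_grasp_force(),1),"t",readout.read_time_s())
def grasp(g):
    x,y,a=g; c,o,q=down_near(a,(x,y,.2)); r.move_to((x,y,.2),o); st("above")
    line((x,y,.17),o,v=.15,fix=2); st("fixed")
    hit=line((x,y,.117),o,v=.06,th=8); st(f"down {hit}")
    return hit
E
python3 - <<'E'
from h import *
import pickle
G=pickle.load(open("G.pkl","rb"))
hit=grasp(G["C"])
if not hit:
    r.close(60); st("closed")
    p=np.array(readout.read_eef_pos()); line(p+[0,0,.04],v=.1); st("lifted"); 
    im=vision.camera("wrist"); cv2.imwrite("pics/gC.png",im[:,:,::-1])
E
```

```text
above [0.45   0.1584 0.2004] F [0.3 0.4 0.6] w 0.0854 g 0.0 t 5.575
fixed [0.4508 0.1597 0.1711] F [-0.4  0.  -0.1] w 0.0853 g 0.0 t 6.725
down False [0.45   0.1591 0.1173] F [-0.8 -0.6 -0.2] w 0.0852 g 0.0 t 7.775
closed [0.45   0.159  0.1173] F [-0.3  0.6  3.8] w 0.023 g 58.9 t 8.3667
lifted [0.4498 0.1586 0.157 ] F [-0.6 -0.8 -0.4] w 0.023 g 58.8 t 8.9167
```

```bash
cat >> h.py <<'E'
def insert(k,yc,z_end,th,kind=None):
    x=k[0]-np.sin(k[2])*yc; y=k[1]+np.cos(k[2])*yc
    p=np.array(readout.read_eef_pos()); line((p[0],p[1],.24),v=.2)
    c,o,q=down_near(k[2],(x,y,.24)); r.move_to((x,y,.24),o); r.dwell(.2); st("over")
    line((x,y,.185),o,v=.15); r.dwell(.2); st("pre")
    hit=line((x,y,z_end),o,v=.04,th=th); r.dwell(.2); st(f"in {hit}")
E
python3 - <<'E'
from h import *
import pickle
G=pickle.load(open("G.pkl","rb"))
insert(G["K"],-.0105,.1235,12)
im=vision.camera("wrist"); cv2.imwrite("pics/in1.png",im[:,:,::-1])
cv2.imwrite("pics/in1c.png",cv2.resize(im[100:310,140:420,::-1],(800,600)))
E
```

```text
over [ 0.523  -0.0408  0.2402] F [-0.1 -0.2 -1.3] w 0.0227 g 58.8 t 10.6
pre [ 0.5239 -0.0429  0.1861] F [ 0.2  0.7 -0.8] w 0.0229 g 58.8 t 11.3167
in True [ 0.5231 -0.0429  0.1252] F [-1.3 -0.   5. ] w 0.0227 g 59.5 t 12.925
```

View pics/in1c.png

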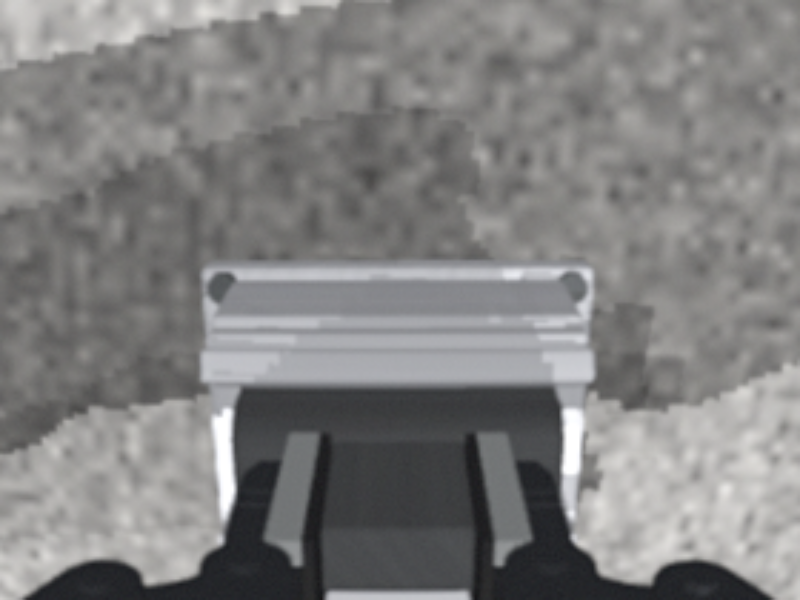

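```bash
python3 - <<'E'
from fit import *
G=pickle.load(open("G.pkl","rb"))
r.open_jaws(); st("open")
p=np.array(readout.read_eef_pos()); line(p+[0,0,.145],v=.2); r.dwell(.2); st("up")
pos,rot=readout.read_eef_pos(),readout.read_ee_rot(); im=vision.camera("wrist")
pickle.dump((pos,rot,im),open("I1.pkl","wb"))
k=G["K"]; o=cv2.resize(im[120:270,200:400-40],(640,600),interpolation=cv2.INTER_CUBIC)
# predicted plate outline at cradle y=-10
pl=lambda M,y:[(a,b+y,c+8) for a,b,c in M]
for q in (proj(place(pl(PM,-10),k),pos,rot)-[200,120]+.5)*4-.5: cv2.circle(o,tuple(q.round().astype(int).tolist()),3,(255,0,0),-1)
cv2.imwrite("pics/i1.png",o[:,:,::-1])
E
```

```text
open [ 0.5221 -0.0429  0.1241] F [-0.3  0.4  0.3] w 0.0854 g 0.0 t 13.6083
up [ 0.5215 -0.0429  0.2679] F [-0.3 -0.5  0.1] w 0.0857 g 0.0 t 14.6833
```

View pics/i1.png

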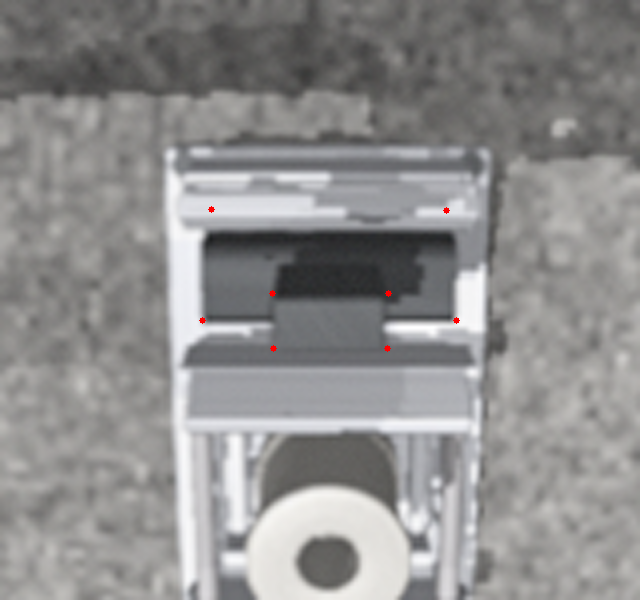

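```bash
python3 - <<'E'
from fit import *
G=pickle.load(open("G.pkl","rb"))
hit=grasp(G["A"])
if not hit:
    r.close(100); st("closed")
    if readout.read_gripper_width()>.018:
        insert(G["K"],-.030,.1225,30)
        im=vision.camera("wrist"); cv2.imwrite("pics/in2.png",cv2.resize(im[100:310,140:420,::-1],(800,600)))
E
```

```text
above [0.5901 0.167  0.1999] F [ 0.2 -0.  -0.1] w 0.0855 g 0.0 t 15.6583
fixed [0.5906 0.1676 0.1712] F [-0.9  0.9 -0.6] w 0.0852 g 0.0 t 16.8083
down False [0.59   0.1683 0.1174] F [ 0.6 -0.   0.1] w 0.0857 g 0.0 t 17.8583
closed [0.5899 0.1684 0.1174] F [-0.7 -0.3  3.3] w 0.022 g 98.5 t 18.4583
over [ 0.5252 -0.0605  0.2401] F [-0.   0.9 -1.3] w 0.0224 g 98.0 t 20.375
pre [ 0.5254 -0.0623  0.1861] F [ 0.6 -0.8 -0.8] w 0.0219 g 98.0 t 21.0917
in True [ 0.525  -0.0627  0.1254] F [-1.1 -0.1  5.2] w 0.022 g 99.0 t 22.7333
```

View pics/in2.png

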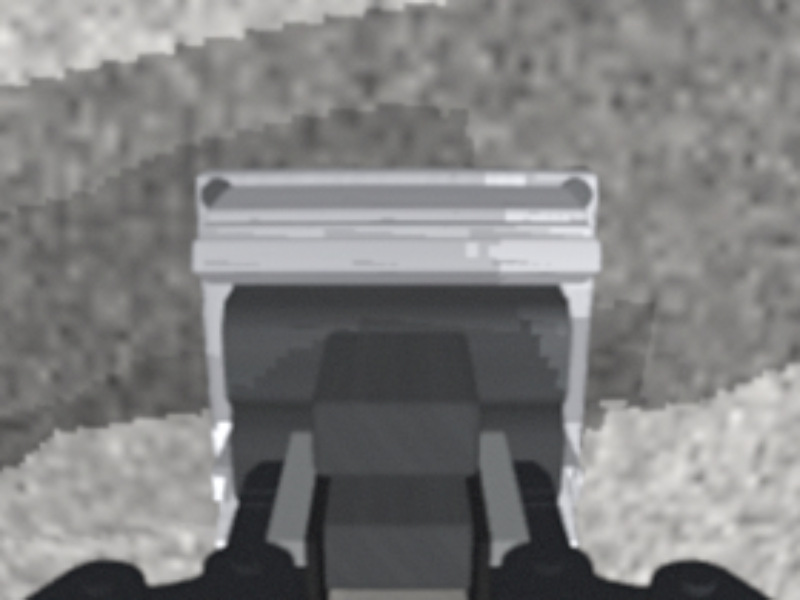

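```bash
python3 - <<'E'
from fit import *
G=pickle.load(open("G.pkl","rb")); k=G["K"]
r.open_jaws(); p=np.array(readout.read_eef_pos()); line(p+[0,0,.145],v=.2); r.dwell(.3); st("up")
pos,rot=readout.read_eef_pos(),readout.read_ee_rot(); im=vision.camera("wrist")
o=cv2.resize(im[100:260,200:360],(600,600),interpolation=cv2.INTER_CUBIC); s=3.75
for y,c in ((-10,(255,0,0)),(-30,(0,255,0))):
    M=[(a,b+y,z+8) for a,b,z in PM[2:]]
    for q in (proj(place(M,k),pos,rot)-[200,100]+.5)*s-.5: cv2.circle(o,tuple(q.round().astype(int).tolist()),3,c,-1)
cv2.imwrite("pics/i2.png",o[:,:,::-1])
E
```

```text
up [ 0.5247 -0.0633  0.2695] F [ 0.1 -0.1  0.2] w 0.0854 g 0.0 t 24.5917
```

View pics/i2.png

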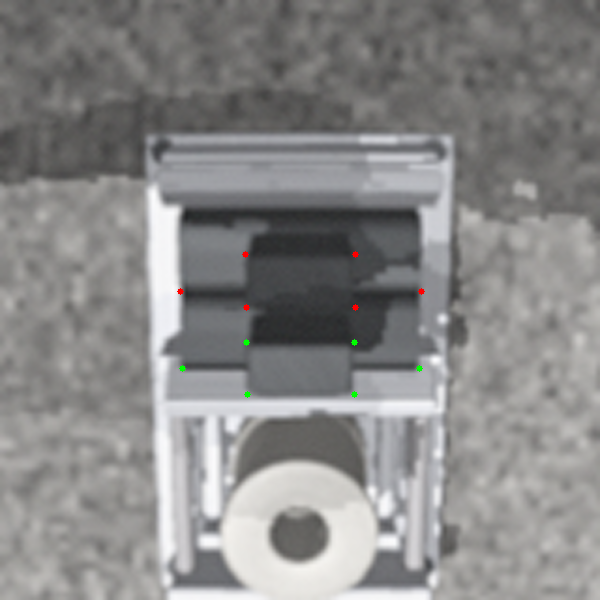

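Both plates match the predicted seated outlines (lower edges at rows 291 and 368, tabs in line), so I'm handing in.

```bash
python3 -c "
from bench import job
print(job.close_job())"
```

```text
the job is handed in; nothing more can be done
None
```

Two dark steel plates are on the gap floor, square and centred at about cradle y -10 and -30 mm. The third was left untouched, and the job was handed in at about 25 s of the 61 s allowed; no verdict was returned.

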